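# Push the specimen row home to the stop

## Robot

A 6-joint arm with a two-finger parallel gripper is mounted at the origin on the work surface. World frame = base frame: x ahead of the robot, y to its left, z up, the work surface at z = 0. Lengths are in m, angles in rad, forces in N, time in s.
With the tool pointing down it reaches from about 0.375 to 0.825 m from the base axis. Payload 5.5 kg.
Tool frame: the origin (TCP) lies at the very end of the fingers, on their centre line; the grasp point (between the pads) lies 19 mm behind it; z points along the fingers, y is the direction in which the jaws open and shut (so a half turn about z gives the same grasp; the last joint's range is limited). The gripper opens to 85 mm and grips with 20 to 120 N. Pads are 22 mm wide; open, the fingers measure 114 mm over their backs; the gripper's body (76 mm by 85 mm) begins 54 mm behind the grasp point. The pads swing forward as they close: fully open they stand 13 mm farther back than shut.
Start: joints at [-1.257, 0.314, -0.047, 1.21, 0, 1.571], TCP at [0.185, -0.571, 0.231] pointing down, gripper open.
Joint ranges: [-2.67, 2.67], [-0.69, 1.73], [-1.03, 1.25], [-2.08, 2.16], [-1.42, 1.45], [-3.14, 3.14]. Speed limits (rad/s): [2.39, 2.39, 3.01, 3.14, 3.14, 3.14].

## Interface

Orientations are given as a rotation vector (axis times angle).
In Python, from rig import ctrl gives the robot as it stands. Calls block until the motion is done:
- ctrl.movep(position, orientation): joint-space move of the TCP to a pose.
- ctrl.move_straight(position, feed=0.15, rot=None): straight line of the TCP; rot=None keeps the orientation; feed is the mean speed in m/s.
- ctrl.goto_joints(angles): joint-space move.
- ctrl.command_gripper(opening, squeeze=None): finger opening in m; squeeze is the grip in N (None keeps the last); returns when the fingers have stopped.
- ctrl.pause(seconds).
- ctrl.ik(position, orientation): joint angles nearest the present ones, or None.
- ctrl.observe(): the state.
- ctrl.get_image(name): name is "scene" or "top" or "wrist"; returns a dict with "image" (400x640x3 uint8, red, green, blue), "fx", "fy", "cx", "cy" (pixels), "k1" (the pictures are not rectified: a ray, as slopes to the right and down, at radius r is drawn at 1 + k1 r^2 times it, then the intrinsics apply), "camera_from_world" (4x4, takes a point from world to camera coordinates); the wrist camera has in their place "mount" (4x4, takes a point from camera to tool coordinates, whose origin is the TCP and whose axes are the flange's). Camera axes: x right, y down, z forward; pixel columns grow to the right and rows downward; lengths in m; the calibration is good to about 2 mm. A picture is of the moment at which its call begins: read the wrist's pose just before it. There is no depth.
A pose or a line that the arm cannot do raises ctrl.Unreachable and nothing moves.
- ctrl.job_done(): hands the job in, once; it reports no verdict.
Trained networks look in the newest picture that a camera, given by its name, has taken for a name from the list of things; names that differ only in an ending like _2 or _b are one class to them, and where a whole thing is asked for, a point or a joint stands for the part that bears it (a point fixed in the world has none). Each returns a list of dicts, best first, with "confidence" (0 to 1); they miss things now and then, are a little off and sometimes report something else, mostly with a low value. They report only what shows in the picture. A call takes as long as a camera call.
- ctrl.find_in(camera, thing): "xy" ([column, row] in pixels, amid what is visible of it).
The state is a dict: "clock": time; "qpos": joint angles; "joint_velocities": joint speeds; "joint_efforts": joint torques, N m; "tcp_pos": TCP position; "ee_rot": TCP orientation; "contact_force": force on the tool from outside, world axes, zero at the start; "torque": the same for the moment, N m; "finger_gap": finger opening in m.
Only numpy, scipy, OpenCV 4.12 (cv2) and the standard library are available. Lean on these libraries where they do the work, as an engineer would, in place of code of your own. Each camera call takes 0.05 s, during which the arm holds its last target. There are 200 camera calls.

## Task

Push the row of three blue specimens along the grey lane it stands on, as one closed straight row, until the leading one is home against the aluminium stop rail. Keep them on the bench and together all the way, square to the rail and within the lane's edges, and leave the yellow bar in the other lane where it is.

Things in the scene. Friction and masses are not known exactly. Their poses are not given: they have to be found in the camera images.
- stop: Fixed aluminium rail, 260 x 30 mm, 30 mm high. Origin on the bench at the middle of its contact face; x square to the face, into the rail (direction of pushing), y along the rail, z up. Two painted grey lanes (flat, 70 mm wide, 300 mm long) lead to it, centred on y = +60 and -60 mm: one holds the blue row (either), the other the yellow bar. The row starts 65 to 125 mm short of the rail.
- blue_front: Blue plastic specimen, 44 x 44 mm, 36 mm high, 55 to 115 g, loose; origin at the centre of its underside, z up, x towards the stop within a few degrees. One of three alike in line, 1 to 3 mm apart: the leading one, nearest the stop; when home its origin lies at x = -22 mm in the stop's frame.
- blue_mid: Blue plastic specimen, 44 x 44 mm, 36 mm high, 55 to 115 g, loose; origin at the centre of its underside, z up, x towards the stop within a few degrees. One of three alike in line, 1 to 3 mm apart: the middle one.
- blue_rear: Blue plastic specimen, 44 x 44 mm, 36 mm high, 55 to 115 g, loose; origin at the centre of its underside, z up, x towards the stop within a few degrees. One of three alike in line, 1 to 3 mm apart: the trailing one, farthest from the stop; behind it the lane is clear for 80 mm or more.
- yellow_bar: Uncut yellow plastic bar, 140 x 44 mm, 36 mm high, 250 g, loose, lying along the other lane; origin at the centre of its underside, x along its length. Not to be moved.

How it is judged:
By the outcome, as a careful person would: the job done as asked, in the order asked, and still so for the second after the job is handed in, with the robot touching nothing.
It also fails if it takes over 32 s, if anything falls off the work surface, if the arm or the gripper's body presses on something with over 40 N, if the wrist force passes 120 N, or if a joint passes its speed limit or range.

## Working session

There is one attempt and no reset: what is moved stays moved. The work goes in short steps, each a Python script; the robot and the scene stay as the last script left them, time stands still between calls to the robot, and variables do not carry over. Pictures are saved under pics/ and viewed, about 8 in all and at most 12, crops included, and the job is handed in when it is done.

```bash
ls; mkdir -p pics; python3 - <<'E'
from rig import ctrl
import cv2,numpy as np
for n in ("top","scene"):
    d=ctrl.get_image(n); cv2.imwrite(f"pics/{n}0.png",d["image"][:,:,::-1])
    np.save(f"{n}.npy",d,allow_pickle=True)
    print(n,d["fx"],d["cx"],d["cy"],d["k1"]); print(np.array(d["camera_from_world"]).round(3).tolist())
    for t in ("stop","blue_front","yellow_bar"):
        print(t,ctrl.find_in(n,t))
print(ctrl.observe())
E
```

```text
pics
top 425.61344381662974 325.24907650468407 198.83887176986207 -0.11236209588630681
[[-0.028, -1.0, -0.002, 0.115], [-0.999, 0.028, -0.028, 0.575], [0.028, 0.001, -1.0, 0.68], [0.0, 0.0, 0.0, 1.0]]
stop [{'xy': [328.2, 223.6], 'confidence': 0.83}]
blue_front [{'xy': [370.0, 171.1], 'confidence': 0.81}]
yellow_bar [{'xy': [391.3, 243.2], 'confidence': 0.93}]
scene 510.9418040621016 313.2846907902931 202.37495408503005 -0.1645358458278191
[[-0.511, 0.859, -0.021, 0.191], [0.537, 0.3, -0.788, -0.326], [-0.671, -0.414, -0.615, 1.347], [0.0, 0.0, 0.0, 1.0]]
stop [{'xy': [309.8, 216.2], 'confidence': 0.61}]
blue_front [{'xy': [252.9, 202.8], 'confidence': 0.76}, {'xy': [211.9, 186.4], 'confidence': 0.24}]
yellow_bar [{'xy': [279.1, 165.3], 'confidence': 0.84}]
{'clock': 0.4, 'qpos': array([-1.25701661e+00,  3.13606758e-01, -4.72228934e-02,  1.21020787e+00,
       -8.07739013e-06,  1.57074176e+00]), 'joint_velocities': array([-0.00026813, -0.00048577,  0.0024254 ,  0.00069684, -0.00026039,
        0.00044019]), 'joint_efforts': array([-2.74316301e-05, -5.38833618e+01,  3.39592910e+01,  6.40128914e-03,
       -1.33907298e-05, -1.25573774e-05]), 'tcp_pos': array([ 0.18516608, -0.57062809,  0.23118148]), 'ee_rot': array([-3.10276019e+00, -4.90912130e-01,  7.17145350e-05]), 'contact_force': array([-0.39869707, -0.26865024,  0.27379694]), 'torque': array([ 0.00274484,  0.0023394 , -0.01425225]), 'finger_gap': 0.08542578298773498}
```

View pics/top0.png

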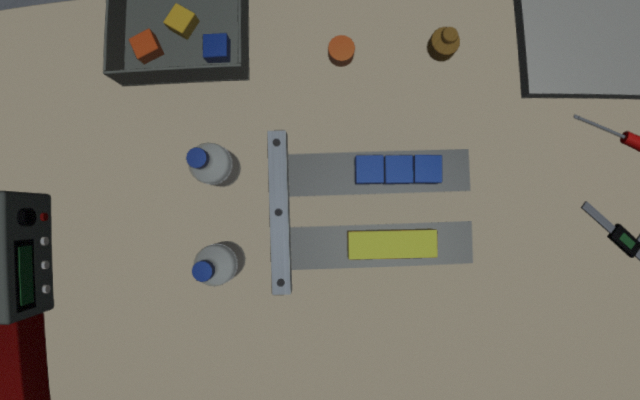

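The top view shows the blue row in the far lane (cols 357–442, row ~169), the yellow bar in the near lane (row ~244) and the rail at cols 268–290. Pushing therefore goes left in the image, which is world +y. Next I'll measure with segmentation.

```bash
cat > h.py <<'E'
import numpy as np,cv2
def toworld(d,px,z):
    K=np.array([[d["fx"],0,d["cx"]],[0,d["fy"],d["cy"]],[0,0,1]]);
    n=cv2.undistortPoints(np.float64(px).reshape(-1,1,2),K,np.array([d["k1"],0,0,0.])).reshape(-1,2)
    T=np.array(d["camera_from_world"]);R,t=T[:3,:3],T[:3,3];c=-R.T@t
    r=np.c_[n,np.ones(len(n))]@R; return (c+r*((z-c[2])/r[:,2])[:,None])[:,:2]
def topix(d,P):
    K=np.array([[d["fx"],0,d["cx"]],[0,d["fy"],d["cy"]],[0,0,1]]);T=np.array(d["camera_from_world"])
    return cv2.projectPoints(np.float64(P),cv2.Rodrigues(T[:3,:3])[0],T[:3,3],K,np.array([d["k1"],0,0,0.]))[0].reshape(-1,2)
def rect(d,z,s=1000,x0=.35,x1=.75,y0=-.35,y1=.25):
    # rectified map at height z: row=(x1-x)*s, col=(y1-y)*s
    xs=np.arange(x1,x0,-1/s);ys=np.arange(y1,y0,-1/s)
    X,Y=np.meshgrid(xs,ys,indexing='ij')
    m=topix(d,np.c_[X.ravel(),Y.ravel(),0*X.ravel()+z]).reshape(*X.shape,2).astype(np.float32)
    return cv2.remap(d["image"],m[...,0],m[...,1],cv2.INTER_CUBIC)
E
python3 - <<'E'
from h import *
d=np.load("top.npy",allow_pickle=True).item()
for z,n in((.036,"b"),(.03,"r"),(0,"l")):
    cv2.imwrite(f"pics/r_{n}.png",rect(d,z)[:,:,::-1])
im=rect(d,.036); 
c=im[:,:,:].astype(int)
for n,m in (("blue",(c[...,2]>c[...,0]+60)),("yellow",(c[...,0]>c[...,2]+110)&(c[...,1]>120))):
    k,l,s,_=cv2.connectedComponentsWithStats(m.astype(np.uint8))
    for i in range(1,k):
        if s[i,4]>800:
            p=np.argwhere(l==i); 
            x=.75-p[:,0]/1000;y=.25-p[:,1]/1000
            print(n,s[i],cv2.minAreaRect(np.c_[x,y].astype(np.float32)*1000))
E
```

```text
blue [ 200  108   43   42 1732] ((621.5, 29.0), (42.0, 41.0), 90.0)
blue [ 246  109   43   42 1763] ((620.5, -17.0), (42.0, 41.0), 90.0)
blue [ 292  109   43   43 1764] ((620.0, -63.0), (42.0, 42.0), 90.0)
```

View pics/r_b.png

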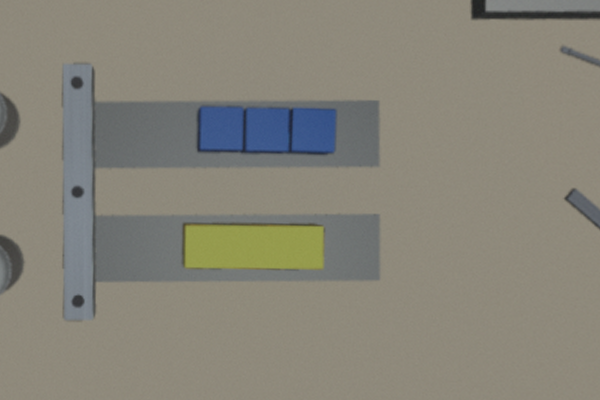

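The rectified view (1 mm/px) shows the row nearly straight (cols 200–335, rows 108–151), with its lane at rows 101–167. Next I'll measure the rail and lane at their own heights, plus each block's yaw.

```bash
cat >> h.py <<'E'
def edge(img,axis,lines,lo,hi,sign):
    """subpixel edge positions along axis (0: rows,1: cols), line fit; sign of gradient"""
    g=cv2.GaussianBlur(img.astype(np.float32),(0,0),1.5)
    g=sign*np.gradient(g,axis=axis); out=[]
    for k in lines:
        v=g[lo:hi,k] if axis==0 else g[k,lo:hi]
        i=int(v.argmax()); 
        o=0.5*(v[i-1]-v[i+1])/(v[i-1]-2*v[i]+v[i+1]) if 0<i<len(v)-1 else 0
        out.append(lo+i+o)
    k=np.array(lines);o=np.array(out)
    for _ in range(4):
        p=np.polyfit(k,o,1);r=abs(o-np.polyval(p,k));m=r<=max(.4,2*np.median(r));k,o=k[m],o[m]
    return p
def blocks(d):
    """yaw-fitted rectangles of blue/yellow tops, mm"""
    s=4;im=rect(d,.036,s*1000).astype(int);hsv=cv2.cvtColor(im.astype(np.uint8),cv2.COLOR_RGB2HSV)
    res=[]
    for n,lo,hi in(("blue",(100,90,60),(130,255,255)),("yel",(22,90,60),(38,255,255))):
        m=cv2.inRange(hsv,lo,hi)
        m=cv2.morphologyEx(m,cv2.MORPH_OPEN,np.ones((7,7)))
        c,_=cv2.findContours(m,cv2.RETR_EXTERNAL,cv2.CHAIN_APPROX_NONE)
        for q in c:
            if cv2.contourArea(q)<20000: continue
            q=q.reshape(-1,2);w=np.c_[750-q[:,1]/s,250-q[:,0]/s].astype(np.float32)
            res.append((n,[round(float(v),2) for r in cv2.minAreaRect(w) for v in np.atleast_1d(r)]))
    return res
E
python3 - <<'E'
from h import *
d=np.load("top.npy",allow_pickle=True).item()
r=cv2.cvtColor(rect(d,.03),cv2.COLOR_RGB2GRAY); l=cv2.cvtColor(rect(d,0),cv2.COLOR_RGB2GRAY)
p=edge(r,1,list(range(180,205)),82,105,-1); print("face top ctr: y=",250-np.polyval(p,192),"slope",p[0])
for lo,hi in((70,100),(102,160),(165,210),(285,310)):pass
p=edge(r,1,list(range(72,98))+list(range(172,208))+list(range(290,312)),84,105,-1);print("face",p, 250-np.polyval(p,130))
for nm,lo,hi,s in(("L1 far",88,112,-1),("L1 near",160,180,1),("L2 far",205,226,-1),("L2 near",275,295,1)):
    p=edge(l,0,list(range(110,190))+list(range(345,375)),lo,hi,s);print(nm,"slope",p[0],"x at col100,200,350",750-np.polyval(p,[100,200,350]))
p=edge(r,0,range(68,92),55,75,1);q=edge(r,0,range(68,92),310,330,-1);print("rail ends x",750-np.polyval(p,80),750-np.polyval(q,80))
for b in blocks(d):print(b)
cv2.imwrite("pics/z.png",cv2.resize(rect(d,.036,4000)[380:660,560:1400,::-1],None,fx=.95,fy=.95))
E
```

```text
face top ctr: y= 159.61842926025395 slope -0.006776146521935638
face [4.55641429e-03 8.95528202e+01] 159.85484598733822
L1 far slope -0.00496666164940864 x at col100,200,350 [653.58858665 654.08525281 654.83025206]
L1 near slope -0.0046873480681208736 x at col100,200,350 [583.7419058  584.21064061 584.91374282]
L2 far slope -0.004926818810011162 x at col100,200,350 [533.67353956 534.16622145 534.90524427]
L2 near slope -0.0045742000698408836 x at col100,200,350 [463.77457293 464.23199294 464.91812295]
rail ends x 685.7667437272913 431.44637665801
('blue', [620.5, -16.73, 136.95, 45.14, 89.02])
('yel', [503.87, -3.19, 140.12, 44.33, 89.57])
```

View pics/z.png

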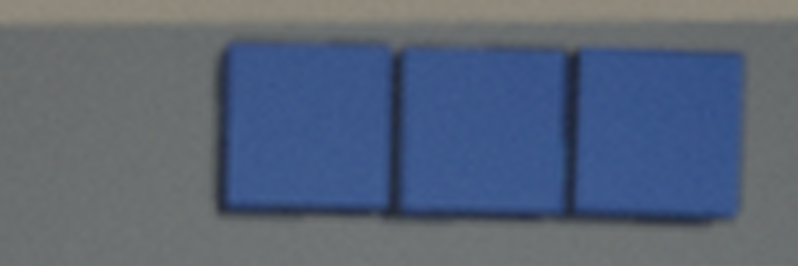

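The row is yawed about 1.2° from the lane and sits about 1 mm off its centre. The rail is about 109 mm ahead. I'll use both fingers, nearly closed and set across the lane, as a flat low pusher behind the rear block. First I'll approach to light contact.

```bash
cat >> h.py <<'E'
from scipy.spatial.transform import Rotation as Rot
a=-0.0048
U=np.array([a,1,0])/np.hypot(a,1); V=np.array([U[1],-U[0],0])
RV=Rot.from_matrix(np.c_[U,V,[0,0,-1]]).as_rotvec()
def lane(y,z,dx=0): return [0.6200+a*(y+0.063)+dx,y,z]
def st(ctrl):
    o=ctrl.observe();print("t",round(o["clock"],2),"tcp",o["tcp_pos"].round(4),"F",o["contact_force"].round(2),"T",o["torque"].round(2),"gap",round(o["finger_gap"],4));return o
E
python3 - <<'E'
from h import *; from rig import ctrl
ctrl.movep(lane(-.130,.10),RV); ctrl.command_gripper(.012); st(ctrl)
ctrl.move_straight(lane(-.130,.006),.1); st(ctrl)
y=-.108; 
ctrl.move_straight(lane(y,.006),.05)
ctrl.pause(.2);f0=st(ctrl)["contact_force"]
while y<-.085:
    y+=.002; ctrl.move_straight(lane(y,.006),.02); o=ctrl.observe()
    if abs((o["contact_force"]-f0)[1])>.4: break
st(ctrl)
d=ctrl.get_image("top");cv2.imwrite("pics/t1.png",d["image"][100:260,240:500,::-1].repeat(3,0).repeat(3,1));print(blocks(d))
E
```

```text
t 3.34 tcp [ 0.6203 -0.1299  0.1   ] F [0.18 0.17 0.19] T [-0.02 -0.01  0.01] gap 0.012
t 4.43 tcp [ 0.621  -0.1301  0.0067] F [ 0.16 -0.75  0.69] T [-0.04 -0.02  0.02] gap 0.0119
t 5.22 tcp [ 0.6202 -0.1082  0.006 ] F [-0.03  0.23 -0.41] T [-0.03 -0.03 -0.01] gap 0.0118
t 5.72 tcp [ 0.6202 -0.1039  0.006 ] F [ 0.64 -0.29  0.84] T [ 0.02  0.02 -0.  ] gap 0.0122
[('blue', [620.47, -17.09, 137.63, 45.06, 89.08]), ('yel', [503.87, -3.15, 140.04, 44.31, 89.57])]
```

View pics/t1.png

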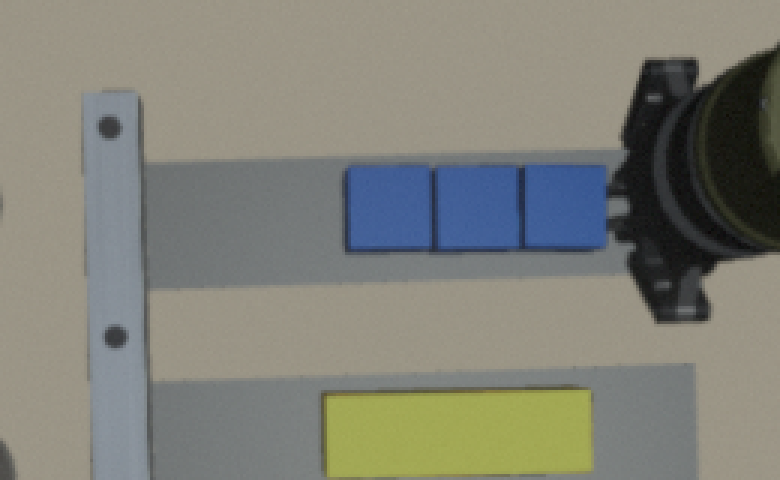

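The fingers are centred just behind the rear block (crop ~(615,207)), with a contact span of only about 27 mm. I'll widen that a little, then push halfway and check.

```bash
python3 - <<'E'
from h import *; from rig import ctrl
ctrl.command_gripper(.022)
ctrl.move_straight(lane(-.088,.006),.02); st(ctrl); 
for y in(-.075,-.040):
    ctrl.move_straight(lane(y,.006),.03); st(ctrl)
    d=ctrl.get_image("top");print(blocks(d))
cv2.imwrite("pics/t2.png",cv2.resize(rect(d,.036,3000)[260:560,180:1080,::-1],None,fx=.88,fy=.88))
E
```

```text
t 6.98 tcp [ 0.6201 -0.0878  0.006 ] F [ 0.47 -0.35 -0.06] T [-0.02  0.06 -0.02] gap 0.0223
t 7.57 tcp [ 0.62   -0.0746  0.006 ] F [-0.48 -0.06  0.28] T [-0.    0.07  0.03] gap 0.0217
[('blue', [619.76, 4.23, 133.12, 45.67, 89.06]), ('yel', [503.88, -3.09, 139.84, 44.29, 89.75])]
t 8.93 tcp [ 0.6199 -0.0399  0.006 ] F [ 0.47 -0.08 -0.77] T [-0.02  0.04 -0.03] gap 0.0222
[('blue', [619.59, 38.01, 133.18, 45.42, 89.0]), ('yel', [503.87, -3.15, 140.03, 44.3, 89.56])]
```

View pics/t2.png

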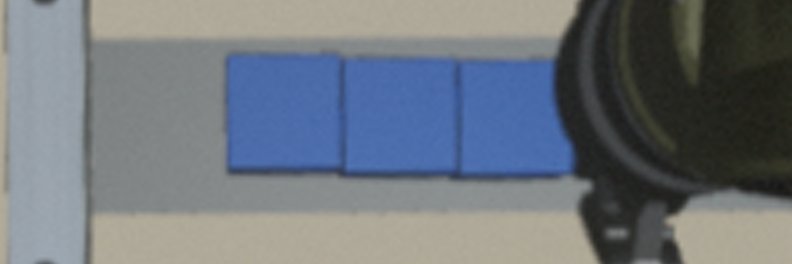

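The row is closed and straight, with about 1 mm of stagger, and has about 55 mm to go (front edge at col 228, rail at col 90). I'll drive most of the way, then creep until the rail shows in the force reading.

```bash
python3 - <<'E'
from h import *; from rig import ctrl
y=.010; ctrl.move_straight(lane(y,.006),.03); ctrl.pause(.2)
f0=np.mean([ctrl.observe()["contact_force"] for _ in range(3)],0)
while y<.022:
    y+=.0005; ctrl.move_straight(lane(y,.006),.01); 
    f=(ctrl.observe()["contact_force"]-f0)[1]
    print(round(y,4),round(f,2),end="; ")
    if f<-4: break
print();st(ctrl)
d=ctrl.get_image("top");print(blocks(d))
cv2.imwrite("pics/t3.png",cv2.resize(rect(d,.036,3000)[260:560,180:1080,::-1],None,fx=.88,fy=.88))
E
```

```text
0.0105 -0.46; 0.011 -0.5; 0.0115 -0.6; 0.012 -0.65; 0.0125 -1.13; 0.013 -0.18; 0.0135 -0.42; 0.014 -0.88; 0.0145 -0.55; 0.015 -2.48; 0.0155 -4.33; 
t 13.75 tcp [0.6196 0.0146 0.006 ] F [-0.46 -4.57 -0.23] T [-1.06 -0.03  0.02] gap 0.0222
[('blue', [619.23, 93.86, 129.68, 45.31, 88.71]), ('yel', [504.0, 14.38, 104.25, 44.5, 90.0])]
```

View pics/t3.png

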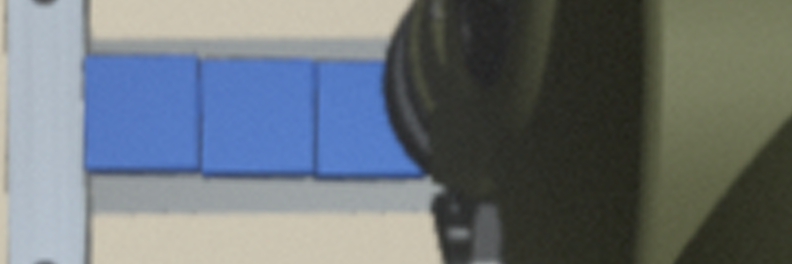

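The front block is on the rail (col 85) and the force is rising. I'll press slightly more to close any remaining gaps, then back off straight, lift and check.

```bash
python3 - <<'E'
from h import *; from rig import ctrl
ctrl.move_straight(lane(.0175,.006),.01); ctrl.pause(.3); st(ctrl)
ctrl.move_straight(lane(-.040,.006),.05); ctrl.move_straight(lane(-.060,.15),.15)
ctrl.movep([.45,-.30,.2],RV); st(ctrl)
d=ctrl.get_image("top");print(blocks(d))
cv2.imwrite("pics/t4.png",cv2.resize(rect(d,.036,3000)[260:780,180:1080,::-1],None,fx=.88,fy=.88))
E
```

```text
t 14.45 tcp [0.6196 0.0145 0.006 ] F [  0.58 -10.35  -0.27] T [-2.2   0.08  0.05] gap 0.0223
t 18.01 tcp [ 0.4505 -0.2994  0.1996] F [-1.3  -0.05  0.83] T [-0.01  0.02 -0.  ] gap 0.0223
[('blue', [619.18, 92.76, 132.02, 45.39, 88.52]), ('yel', [503.76, -3.21, 140.08, 44.5, 89.74])]
```

View pics/t4.png

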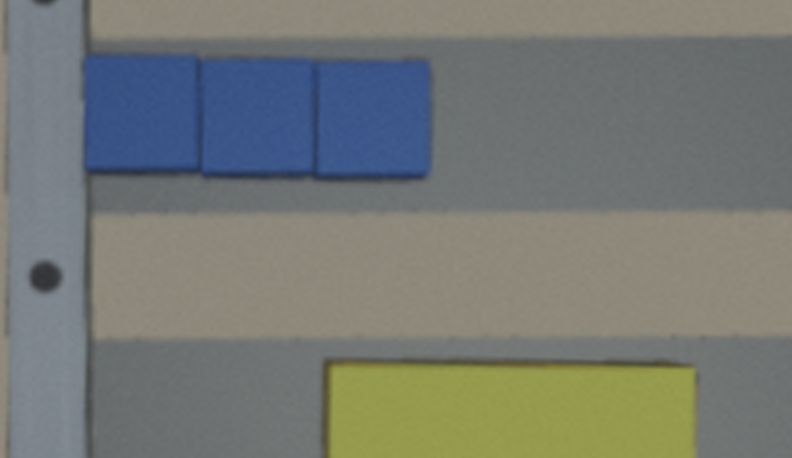

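The row stands closed against the rail (cols 85–430) and inside the lane, and the yellow bar hasn't moved. I'm handing it in.

```bash
python3 -c "
from rig import ctrl
print(ctrl.job_done())"
```

```text
the job is handed in; nothing more can be done
None
```

The three blue specimens are home against the stop rail as one closed row, and the job is handed in at about 18 s on the clock. I used both fingers, set across the lane, as a low flat pusher behind the rear block. I pushed about 110 mm along the lane, stopped on contact with the rail, pressed to about 10 N, backed straight off and lifted clear.

Final checks from the top camera, with the arm away:
- **Row:** it measures 132.0 mm long, which is exactly three blocks with no gaps. It is well inside the lane edges, about 7 mm at the closest.
- **Straightness:** a stagger of about 1 mm per block remains. The row's outline is about 1–2° off the lane direction, mostly from that stagger, while the blocks themselves look square to the rail.
- **Home position:** the camera put the front face at y ≈ 158.8 mm and the rail face at about 159.7 mm. That 1 mm difference is within the 2 mm calibration. The steady rise to 10 N while the pusher stood still shows the row was against the rail.
- **Yellow bar:** it is where it started, within about 0.1 mm.

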